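Fill the post carrier and hold it up off the lab jack

TASK

The lab jack under the post carrier has to be swapped. Stand the loose slim steel post upright in the empty bore of the carrier, fully home, and let go of it; then take the carrier by its handle, lift it about 10 cm straight up off the jack and finish while still holding it there, level and steady, with both posts standing in it. Keep the carrier from tipping on the way and do not knock over or push away the other things on the bench.

Things in the scene. Friction and masses are not known exactly. Their poses are not given: they have to be found in the camera images.
- post: Loose slim steel post, a plain cylinder 18 mm in diameter and 104 mm tall, standing upright on the bench, about 0.12 kg. Foot and top edges chamfered 2 mm. Origin at the centre of its underside, z up along the post. It is the tallest and slimmest of the three single steel posts on the bench.
- carrier: Loose bare aluminium post carrier, 0.4 kg, on the lab jack: block 180 (x) x 70 (y) x 30 (z) mm, one blind bore near each end at x = -65 mm (empty) and +65 mm (holds a post), y = 0, and an arch handle along x between them. Origin: centre of the underside; x along the row of bores, z up. With both posts in it balances about the middle of the handle.
- carrier_bore (a point): Centre of the mouth of the empty bore, 30 mm above the carrier's underside, at carrier x = -65, y = 0. Both bores: 21 mm wide, 24 mm deep (floor 6 mm above the underside), mouth chamfered 3.5 mm; a seated post stands 80 mm out of the block. Free room for fingers on both sides along the carrier's y.
- carrier_grip (a point): Centre of the handle bar, 105 mm above the carrier's underside, at carrier x = y = 0. The bar is 78 mm long (carrier x), 14 mm wide (y), and spans 96 to 114 mm above the underside, on two legs at x = -31 and +31 mm, each 12 x 14 mm. Free room for fingers on both sides along the carrier's y.
- seated_post: Second slim steel post, same as the loose one (18 mm diameter, 104 mm tall), already standing in the carrier's other bore, at carrier x = +65 mm. It stays there, loose in the bore. Origin at the centre of its underside.
- jack: Lab jack (dark steel scissor lift with black star knob) fixed to the bench; plates 150 x 120 mm, 66 mm tall, does not move. Origin at the centre of its underside; knob towards its -x.
- jack_top (a point): Centre of the jack's top plate, 66 mm above the bench; the carrier's underside rests at this height.
- stub_post: Bystander: thick short steel post, 32 mm diameter, 62 mm tall, standing on the bench among the posts. Origin at the centre of its underside.
- pedestal: Bystander: steel pedestal post, shaft 25 mm diameter on a flange 48 mm in diameter, 84 mm tall, standing on the bench among the posts. Origin at the centre of its underside.
- collar: Bystander: dark steel ring collar lying on the bench, 38 mm outside, 12 mm high. Origin at the centre of its underside.
- goggles: Bystander: laser safety goggles, amber lens with black frame, about 150 mm wide, 130 mm long, 58 mm high. Origin under the lens front.
- driver: Bystander: screwdriver with black handle lying on the bench, 170 mm long along its x.
- lens_tray: Bystander: grey divided tray 120 x 90 x 25 mm. Origin at the centre of its underside.
There are look-alikes about, which are no part of the job. Leave any turquoise look-alike of the jack alone. Leave any green look-alike of the carrier alone.

How it is judged (in metres and radians):
On the way, in this order (a step that is already met when the one before it is completed fails the run):
1. the slim post stands fully home in the empty bore, let go, with the carrier still on the jack (x of post in the frame of carrier between -0.069 and -0.061 m and y of post in the frame of carrier between -0.004 and 0.004 m and z of post in the frame of carrier below 0.012 m and angle between the z axis of post and the z axis of carrier, either way round below 0.2 rad and contact force between the fingers and post below 0.1 N and z of carrier in the frame of jack_top below 0.01 m and linear speed of post below 0.02 m/s), for 0.2 s.
2. the carrier is held by its handle, lifted clear of the jack, level (z of carrier in the frame of jack_top between 0.05 and 0.18 m and horizontal distance between carrier and jack_top below 0.07 m and angle between carrier's own z axis and vertical below 0.1 rad and linear speed of carrier below 0.03 m/s and angular speed of carrier below 0.1 rad/s and contact force between the fingers and carrier above 1 N and distance between the grasp point and carrier_grip below 0.06 m and contact force between carrier and jack below 0.05 N), for 0.3 s.
At the end, for the whole second after the job is handed in: Carrier held by its handle, underside 50-180 mm above the jack top, centre within 70 mm of the jack's in plan, tilt < 0.1 rad, slower than 30 mm/s and 0.1 rad/s, jack not touched; both posts in their bores: foot within 4 mm of the axis, < 12 mm above the underside, aligned within 0.2 rad (all of step 2 and x of post in the frame of carrier between -0.069 and -0.061 m and y of post in the frame of carrier between -0.004 and 0.004 m and z of each of post, seated_post in the frame of carrier below 0.012 m and angle between the z axis of each of post, seated_post and the z axis of carrier, either way round below 0.2 rad and x of seated_post in the frame of carrier between 0.061 and 0.069 m and y of seated_post in the frame of carrier between -0.004 and 0.004 m); the arm keeps its last pose, push and grip.
It fails at once if the carrier tips more than 0.3 rad (angle between carrier's own z axis and vertical above 0.3 rad).
It fails at once if another thing on the bench is pushed more than 30 mm from its place (distance of any of stub_post, pedestal, collar, goggles, driver, lens_tray from where it was at the start of the episode above 0.03 m).
It fails at once if another post is knocked over (angle between any of stub_post, pedestal's own z axis and vertical above 0.5 rad).
It also fails if it takes over 64 s, if anything falls off the work surface, if the arm or the gripper's body presses on something with over 40 N, if the wrist force passes 120 N, or if a joint passes its speed limit or range.

ROBOT

A 6-joint arm with a two-finger parallel gripper is mounted at the origin on the work surface. World frame = base frame: x ahead of the robot, y to its left, z up, the work surface at z = 0. Lengths are in m, angles in degrees, forces in N, time in s.
With the tool pointing down it reaches from about 0.3 to 0.75 m from the base axis. Payload 8.5 kg.
Tool frame: the origin (TCP) lies on the mounting face of the last link; the fingertips stand 173 mm ahead of it and the grasp point (between the pads) lies 155 mm ahead of it (env.tips_ahead is the distance from the TCP to the fingertips, in m); x points along the fingers, z is the direction in which the jaws open and shut, and the axes are right-handed (so a half turn about x gives the same grasp; the last joint's range is limited). The gripper opens to 85 mm and grips with 20 to 120 N. Pads are 22 mm wide; open, the fingers measure 114 mm over their backs; the gripper's body (76 mm by 85 mm) begins 54 mm behind the grasp point. The pads swing forward as they close: fully open they stand 13 mm farther back than shut.
Start: joints at [-80.346, 21.807, 74.336, -0, 83.858, -12.336], TCP at [0.206, -0.51, 0.405] pointing down, gripper open.
Joint ranges: [-178.18, 178.18], [-50.72, 133.34], [12.68, 142.11], [-81.47, 261.47], [9.98, 163.14], [-165.26, 165.26]. Speed limits (degrees/s): [136.94, 136.94, 180, 180, 180, 180].

INTERFACE

Orientations are given as a 3x3 rotation matrix whose columns are the frame's x, y, z axes.
In Python, from rig import env, optics gives the robot as it stands.
- The arm moves only by the shell command python3 -m inch 'ROWS' [FORCE]. ROWS is JSON, a list of rows, each a list of 3 entries, a list of its own where there are three numbers: the closure, from -1 (fully open) to 1 (shut), then the shift along the tool's x, y, z in units of 30 mm (1.0 is 30 mm), then the turn about the tool's x in units of 5 degrees (1.0 is 5 degrees). In form: [[hand, [x, y, z], yaw], ...]. A call has exactly 8 rows; each row shifts and turns the commanded pose from where the row before left it, along the tool's axes as they then stand; what a row does not reach is not made up. A row lasts 1/12 s, in which the tool goes at most 41.7 mm and 7.16 degrees, less where a joint would pass 70% of its speed; a pose out of reach is approached as far as the arm can. A call is refused whole if a number of a shift passes 1 or a number of a turn 1, either way. A call with a gripper value outside its range is refused whole. The fingers move at their own pace and stop on an object; FORCE is the grip in N (left out, the last holds). Time passes only in rows, so rows that do not move let the fingers close, or fill a call up. It gives the time, the measured TCP pose, the force and the opening at its end, in the units of the state.
- env.observe(): the state, without advancing time (a new reading comes with each control period).
- optics.get_image(name): name is "scene" or "top"; returns the picture (400x640x3 uint8, red, green, blue); there is no depth.
- optics.camera_params(name): a dict with "fx", "fy", "cx", "cy" (pixels), "k1" (the pictures are not rectified: a ray, as slopes to the right and down, at radius r is drawn at 1 + k1 r^2 times it, then the intrinsics apply), "xyz" and "rotation" of the camera in the world. Camera axes: x right, y down, z forward; pixel columns grow to the right and rows downward; lengths in m; the calibration is good to about 2 mm. A picture is of the moment at which its call begins. camera_params takes no time and is no camera call.
- env.close_job(): hands the job in, once; it reports no verdict.
The state is a dict: "time_s": time; "q": joint angles; "qvel": joint speeds; "joint_efforts": joint torques, N m; "position": TCP position; "tool_rot": TCP orientation; "ft_force": force on the tool from outside, world axes, zero at the start; "wrist_torque": the same for the moment, N m; "grip_width": finger opening in m.
Only numpy, scipy, OpenCV 4.12 (cv2) and the standard library are available. Lean on these libraries where they do the work, as an engineer would, in place of code of your own. Each camera call takes 0.05 s, during which the arm holds its last target.

## Working session

There is one attempt and no reset: what is moved stays moved. The work goes in short steps, Python scripts to look and compute and a shell command to move; the robot and the scene stay as the last step left them, time stands still between calls to the robot, and variables do not carry over. Pictures are saved under pics/ and viewed, and the job is handed in when it is done.

```bash
ls; mkdir -p pics
cat > h.py <<'E'
from rig import env, optics
import numpy as np, cv2
def snap(n,f):
    im=optics.get_image(n); cv2.imwrite(f,cv2.cvtColor(im,cv2.COLOR_RGB2BGR)); return im
def ray(n,u,v):
    p=optics.camera_params(n)
    K=np.array([[p['fx'],0,p['cx']],[0,p['fy'],p['cy']],[0,0,1.]])
    d=np.array([(u-p['cx'])/p['fx'],(v-p['cy'])/p['fy']]);s=d.copy()
    for _ in range(50): s=d/(1+p['k1']*(s@s))
    R=np.array(p['rotation']); return np.array(p['xyz']),R@np.array([s[0],s[1],1])
def at(n,u,v,z):
    o,d=ray(n,u,v); return (o+d*(z-o[2])/d[2])[:3]
def px(n,X):
    p=optics.camera_params(n)
    c=np.array(p['rotation']).T@(np.array(X)-np.array(p['xyz'])); s=c[:2]/c[2]; s=s*(1+p['k1']*(s@s))
    return np.array([p['fx']*s[0]+p['cx'],p['fy']*s[1]+p['cy']])
E
python3 - <<'E'
from h import *
for n in("scene","top"):
    snap(n,f"pics/{n}0.png"); print({k:np.round(v,3).tolist() for k,v in optics.camera_params(n).items()})
s=env.observe(); print({k:np.round(v,4).tolist() for k,v in s.items()})
E
```

```text
pics
{'fx': 381.645, 'fy': 381.645, 'cx': 321.139, 'cy': 203.505, 'k1': 0.02, 'xyz': [0.948, -0.763, 0.685], 'rotation': [[0.88, 0.248, -0.405], [0.475, -0.445, 0.759], [0.008, -0.86, -0.509]]}
{'fx': 482.123, 'fy': 482.123, 'cx': 317.405, 'cy': 203.688, 'k1': -0.08, 'xyz': [0.377, 0.032, 1.312], 'rotation': [[0.029, -0.993, 0.114], [-0.999, -0.027, 0.023], [-0.02, -0.115, -0.993]]}
{'time_s': 0.1, 'q': [-80.347, 21.8358, 74.3788, 0.0004, 83.8585, -12.3352], 'qvel': [-0.0414, -0.1078, -0.1649, 0.0411, -0.0782, -0.0113], 'joint_efforts': [0.005, -44.9219, -23.1654, -0.0001, 0.0037, -0.0], 'position': [0.2059, -0.5099, 0.4042], 'tool_rot': [[-0.0002, 0.9273, 0.3744], [0.0013, 0.3744, -0.9273], [-1.0, 0.0003, -0.0012]], 'ft_force': [0.1393, 0.5502, -0.3785], 'wrist_torque': [0.0192, -0.0197, -0.008], 'grip_width': 0.0854}
```

View pics/scene0.png

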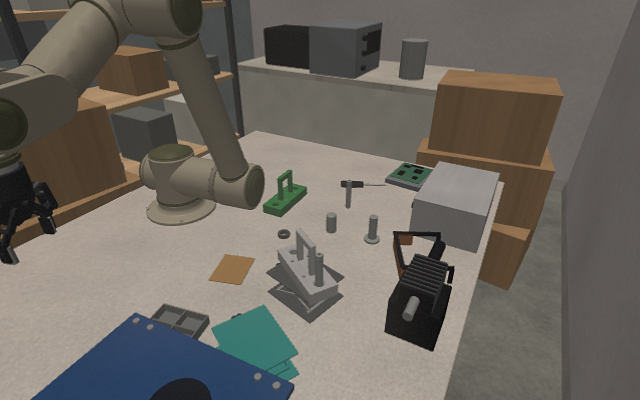

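View pics/top0.png

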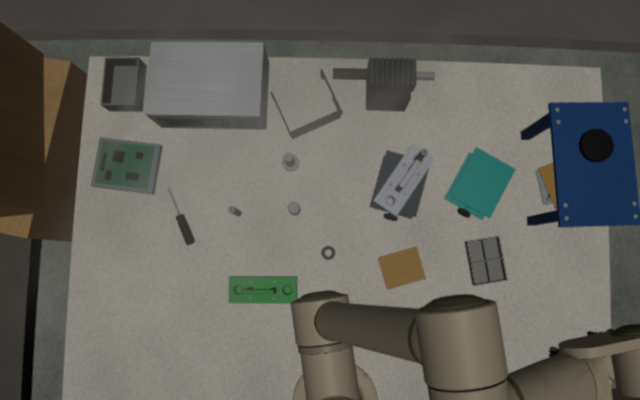

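Scene view: the arm is at left, with the green carrier at (285,192), the grey carrier on the jack at (307,265) and the turquoise jack at (255,335). Candidates for the slim post are (348,192) in scene and (235,211) in top. The stub is at (331,223) / (294,208), and the pedestal is at (373,228) / (290,162). I'll check them in close crops.

Run:
```python
import cv2,numpy as np
a=cv2.imread('pics/top0.png'); b=cv2.imread('pics/scene0.png')
f=lambda im,x,y,w,h,s: cv2.resize(im[y:y+h,x:x+w],None,fx=s,fy=s,interpolation=cv2.INTER_CUBIC)
cv2.imwrite('pics/c1.png',f(a,365,135,80,90,6))
cv2.imwrite('pics/c2.png',f(a,210,140,110,80,7))
cv2.imwrite('pics/c3.png',f(b,255,170,130,150,4))
```

```text
(no output)
```

View pics/c1.png

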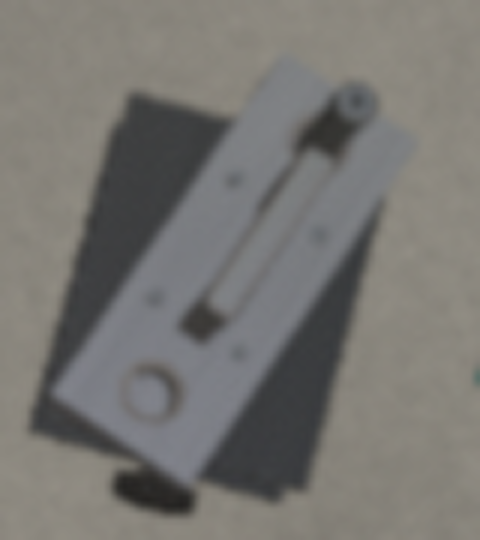

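View pics/c2.png

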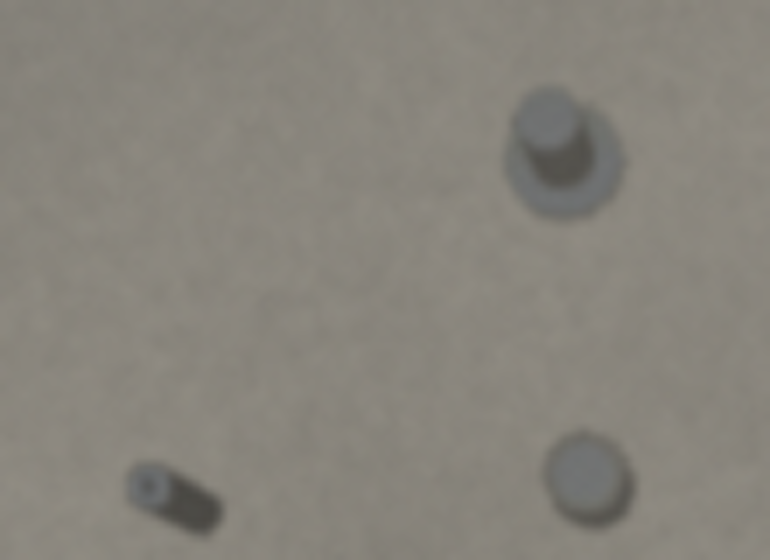

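View pics/c3.png

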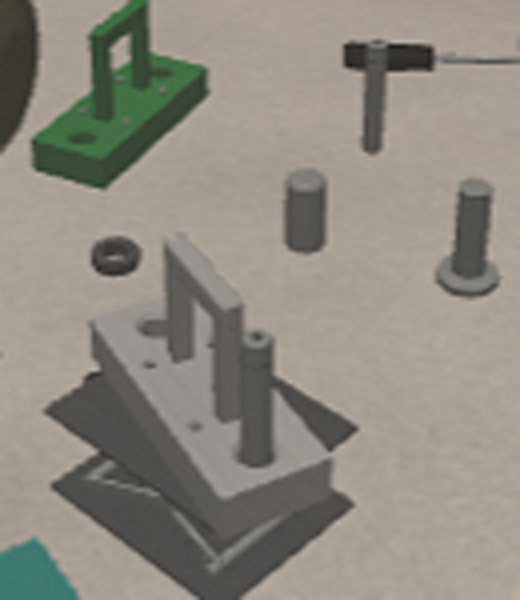

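Run:
```python
from h import *
c=lambda X,Y,x0,y0,s:(x0+(X+.5)/s-.5,y0+(Y+.5)/s-.5)
r=lambda v:np.round(v,4)
print("post top",r(at("top",*c(148,486,210,140,7),.104)),"base?",r(at("top",*c(207,516,210,140,7),.0)), "scene",r(at("scene",*c(376,45,255,170,4),.104)))
ZT=.096
b=at("top",*c(152,393,365,135,6),ZT);print("bore",r(b),"scene",r(at("scene",*c(153,328,255,170,4),ZT)))
s=at("top",*c(354,103,365,135,6),.176);print("seated",r(s),r(at("scene",*c(258,338,255,170,4),.176)))
C=[at("top",*c(X,Y,365,135,6),ZT) for X,Y in((52,393),(200,488),(415,140),(285,55))]
for k in C:print(r(k))
print("ctr",r(sum(C)/4),r((b+s)/2))
d=(C[2]+C[3]-C[0]-C[1])/2;print(np.linalg.norm(d),np.degrees(np.arctan2(d[1],d[0])));d=s-b;print(np.linalg.norm(d[:2]),np.degrees(np.arctan2(d[1],d[0])))
print('handle',[r(at("top",*c(X,Y,365,135,6),.18)) for X,Y in((224,305),(322,158))])
print('stub',r(at("top",*c(585,473,210,140,7),.062)),'ped',r(at("top",*c(548,120,210,140,7),.084)))
print('collar',r(at("top",328,253,.012)))
```

```text
post top [0.4964 0.2801 0.104 ] base? [0.4955 0.2774 0.    ] scene [0.4956 0.2776 0.104 ]
bore [ 0.5309 -0.1228  0.096 ] scene [ 0.5299 -0.1267  0.096 ]
seated [ 0.64   -0.1924  0.176 ] [ 0.6403 -0.1934  0.176 ]
[ 0.5298 -0.0805  0.096 ]
[ 0.4911 -0.1435  0.096 ]
[ 0.6431 -0.2344  0.096 ]
[ 0.6787 -0.1785  0.096 ]
ctr [ 0.5857 -0.1592  0.096 ] [ 0.5855 -0.1576  0.136 ]
0.17762883789772724 -32.112109012479365
0.12936745477639514 -32.5243751894374
handle [array([ 0.5561, -0.1402,  0.18  ]), array([ 0.6164, -0.1788,  0.18  ])]
stub [0.5099 0.1248 0.062 ] ped [0.639  0.1416 0.084 ]
collar [0.394  0.0306 0.012 ]
```

```bash
python3 -m inch '[[-1,[-0.2,0.6,-0.7],0],[-1,[-0.2,0.8,-0.9],0],[-1,[0,0.8,-0.9],0],[-1,[0,0.8,-0.9],0],[-1,[0,0.8,-0.9],0],[-1,[0,0.8,-0.9],0],[-1,[0,0.8,-0.9],0],[-1,[0,0.8,-0.9],0]]' 40
```

```text
time_s: 0.77
position: [0.2999, -0.2438, 0.4165]
tool_rot: [[-0.0, 0.927, 0.374], [0.0, 0.374, -0.927], [-1.0, 0.0, -0.0]]
ft_force: [0.7, -0.3, -1.1]
grip_width: 0.0854
```

```bash
python3 -m inch '[[-1,[0,0.8,-0.9],0],[-1,[0,0.8,-0.9],0],[-1,[0,0.8,-0.9],0],[-1,[0,0.8,-0.9],0],[-1,[0,0.8,-0.9],0],[-1,[0,0.8,-0.9],0],[-1,[0,0.8,-0.9],0],[-1,[0,0.8,-0.9],0]]'
cat >> h.py <<'E'
def to(x,y,z=None,rot=None):
    s=env.observe();R=np.array(s['tool_rot']);p=np.array(s['position'])
    d=np.array([x,y,p[2] if z is None else z])-p
    print('t',round(s['time_s'],2),'TCP',np.round(p,4),'az',round(np.degrees(np.arctan2(R[1,2],R[0,2])),2),'tilt',np.round(R[:2,0],4),'q',np.round(s['q'],1),'w',round(s['grip_width'],4),'F',np.round(s['ft_force'],2))
    print('world d mm',np.round(d*1000,1),'units',np.round(R.T@d/.03,2))
E
python3 -c "
from h import *
to(.496,.279)"
```

```text
time_s: 1.43
position: [0.397, 0.0285, 0.4167]
tool_rot: [[-0.0, 0.927, 0.374], [-0.0, 0.374, -0.927], [-1.0, -0.0, 0.0]]
ft_force: [1.0, -1.5, 0.1]
grip_width: 0.0853
t 1.43 TCP [0.397  0.0285 0.4167] az -68.01 tilt [-0.0001 -0.    ] q [-13.1   5.7  94.5  -0.   79.8  54.9] w 0.0853 F [ 1.04 -1.53  0.08]
world d mm [ 99.  250.5   0. ] units [-0.    6.19 -6.51]
```

```bash
python3 -m inch '[[-1,[0,0.8,-0.85],0],[-1,[0,0.8,-0.85],0],[-1,[0,0.9,-0.9],0],[-1,[0.2,0.9,-0.9],0],[-1,[0.2,0.9,-0.9],0],[-1,[0.2,0.9,-0.9],0],[-1,[0.2,0.5,-0.5],0],[-1,[0,0,0],0]]'
python3 - <<'E'
from h import *
to(.496,.279,.32)
snap("top","pics/t1.png");im=snap("scene","pics/s1.png")
cv2.imwrite('pics/s1c.png',cv2.resize(cv2.cvtColor(im[60:260,240:440],cv2.COLOR_RGB2BGR),None,fx=3,fy=3,interpolation=cv2.INTER_CUBIC))
E
```

```text
time_s: 2.1
position: [0.491, 0.2551, 0.3905]
tool_rot: [[-0.003, 0.926, 0.378], [-0.0, 0.378, -0.926], [-1.0, -0.003, -0.001]]
ft_force: [0.8, -0.2, -0.3]
grip_width: 0.0858
t 2.1 TCP [0.491  0.2551 0.3905] az -67.81 tilt [-0.0028 -0.    ] q [15.2 22.8 75.2  0.  82.2 83. ] w 0.0858 F [ 0.82 -0.21 -0.31]
world d mm [  5.   23.9 -70.5] units [ 2.35  0.46 -0.67]
```

View pics/s1c.png

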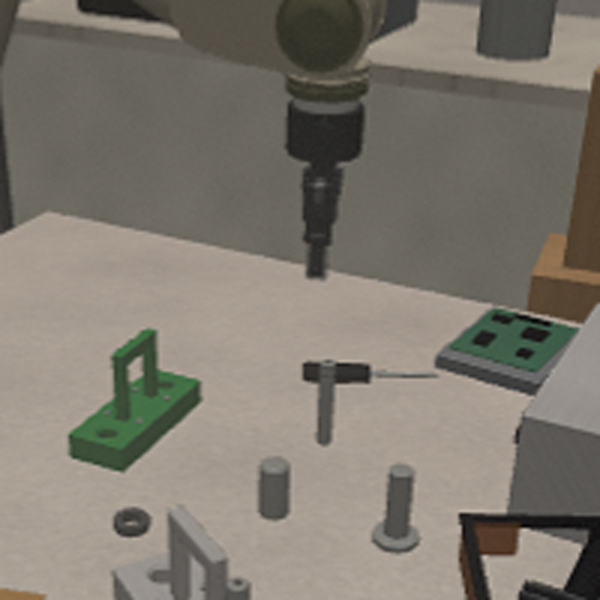

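View pics/t1.png

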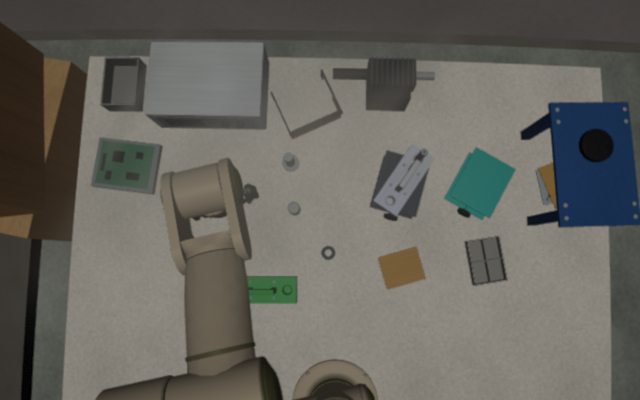

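```bash
python3 -m inch '[[-1,[0.5,0.2,-0.4],0],[-1,[0.8,0.26,-0.3],0],[-1,[0.7,0,0],0],[-1,[0.4,0,0],0],[-1,[0,0,0],0],[-1,[0,0,0],0],[-1,[0,0,0],0],[-1,[0,0,0],0]]'
python3 - <<'E'
from h import *
to(.496,.279,.24)
im=snap("scene","pics/s2.png")
cv2.imwrite('pics/s2c.png',cv2.resize(cv2.cvtColor(im[90:230,290:430],cv2.COLOR_RGB2BGR),None,fx=4,fy=4,interpolation=cv2.INTER_CUBIC))
im=snap("top","pics/t2.png")
cv2.imwrite('pics/t2c.png',cv2.resize(cv2.cvtColor(im[150:260,180:300],cv2.COLOR_RGB2BGR),None,fx=4,fy=4,interpolation=cv2.INTER_CUBIC))
E
```

```text
time_s: 2.87
position: [0.4954, 0.2762, 0.3222]
tool_rot: [[0.002, 0.927, 0.374], [0.001, 0.374, -0.927], [-1.0, 0.002, 0.0]]
ft_force: [0.5, -0.4, -0.0]
grip_width: 0.0854
t 2.87 TCP [0.4954 0.2762 0.3222] az -68.05 tilt [0.0024 0.0007] q [17.2 27.6 79.2 -0.  73.1 85.2] w 0.0854 F [ 0.49 -0.43 -0.02]
world d mm [  0.6   2.8 -82.2] units [ 2.74  0.05 -0.08]
```

View pics/s2c.png

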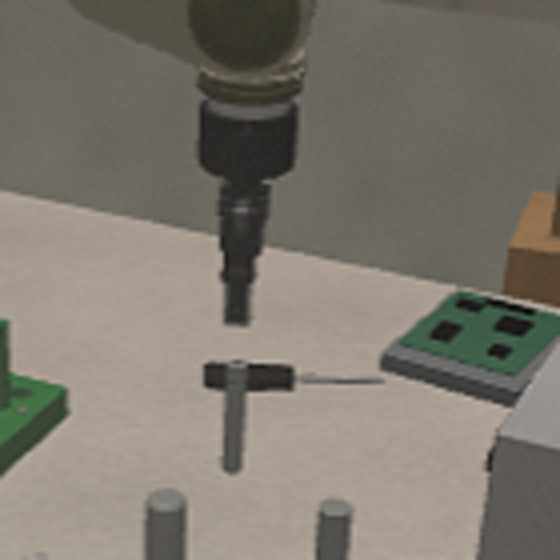

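View pics/t2c.png

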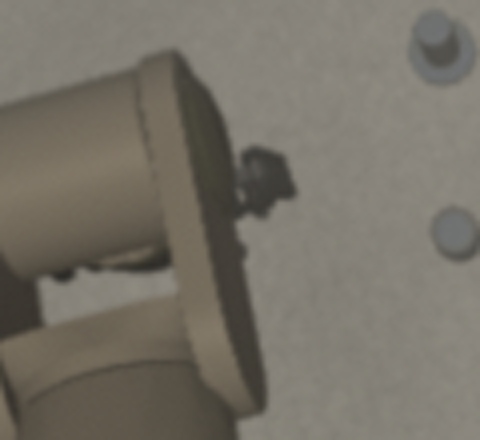

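Scene crop: the fingertips at (237,324) sit directly above the post top at (236,365), with the driver behind the post. The top view is blocked by the wrist. I'll descend and grip.

```bash
python3 -m inch '[[-1,[0.6,0.05,-0.07],0],[-1,[0.6,0,0],0],[-1,[0.6,0,0],0],[-1,[0.6,0,0],0],[-1,[0.3,0,0],0],[-1,[0,0,0],0],[-1,[0,0,0],0],[-1,[0,0,0],0]]'
python3 -m inch '[[0,[0,0,0],0],[0.2,[0,0,0],0],[0.4,[0,0,0],0],[0.6,[0,0,0],0],[0.8,[0,0,0],0],[1,[0,0,0],0],[1,[0,0,0],0],[1,[0,0,0],0]]' 40
python3 - <<'E'
from h import *
to(.496,.279,.24)
im=snap("scene","pics/s3.png")
cv2.imwrite('pics/s3c.png',cv2.resize(cv2.cvtColor(im[110:230,290:410],cv2.COLOR_RGB2BGR),None,fx=4,fy=4,interpolation=cv2.INTER_CUBIC))
E
```

```text
time_s: 3.63
position: [0.4962, 0.2792, 0.2409]
tool_rot: [[0.002, 0.927, 0.374], [0.001, 0.374, -0.927], [-1.0, 0.002, 0.0]]
ft_force: [0.3, -0.1, 0.6]
grip_width: 0.0856
time_s: 4.3
position: [0.4959, 0.2791, 0.2399]
tool_rot: [[0.0, 0.927, 0.374], [0.0, 0.374, -0.927], [-1.0, 0.0, 0.0]]
ft_force: [0.2, -1.7, 2.2]
grip_width: 0.0173
t 4.3 TCP [0.4959 0.2791 0.2399] az -68.01 tilt [0.0003 0.    ] q [17.5 33.3 84.6 -0.  62.1 85.5] w 0.0173 F [ 0.15 -1.69  2.25]
world d mm [ 0.1 -0.1  0.1] units [-0.  0.  0.]
```

View pics/s3c.png

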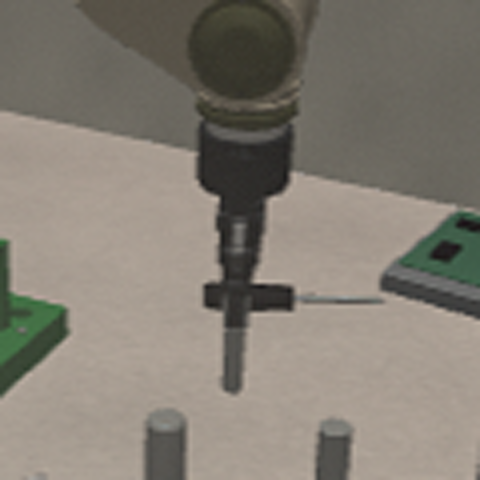

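Gripped: the opening is 17.3 mm and the post is between the pads. I'll lift and turn.

```bash
python3 -m inch '[[1,[-0.3,0,0],0],[1,[-0.6,0,0],0],[1,[-0.8,0,0],0.8],[1,[-0.8,0,0],1],[1,[-0.8,0,0],1],[1,[-0.8,0,0],1],[1,[-0.8,0,0],1],[1,[-0.6,0,0],1]]'
python3 -m inch '[[1,[-0.6,0,0],1],[1,[-0.5,0,0],1],[1,[-0.1,0,0],1],[1,[0,0,0],1],[1,[0,0,0],1],[1,[0,0,0],0],[1,[0,0,0],0],[1,[0,0,0],0]]'
python3 - <<'E'
from h import *
to(.531,-.124,.44)
im=snap("scene","pics/s4.png")
cv2.imwrite('pics/s4c.png',cv2.resize(cv2.cvtColor(im[30:230,260:460],cv2.COLOR_RGB2BGR),None,fx=3,fy=3,interpolation=cv2.INTER_CUBIC))
E
```

```text
time_s: 5.02
position: [0.4955, 0.2791, 0.4073]
tool_rot: [[0.002, 0.992, -0.126], [0.001, -0.126, -0.992], [-1.0, 0.002, -0.001]]
ft_force: [0.5, -0.3, -1.6]
grip_width: 0.017
time_s: 5.68
position: [0.4958, 0.2791, 0.4408]
tool_rot: [[-0.0, 0.849, -0.528], [-0.0, -0.528, -0.849], [-1.0, -0.0, 0.0]]
ft_force: [-0.3, 0.0, -1.2]
grip_width: 0.0169
t 5.68 TCP [0.4958 0.2791 0.4408] az -121.86 tilt [-0.0003 -0.    ] q [ 17.5  22.5  67.3   0.   90.3 139.3] w 0.0169 F [-0.27  0.05 -1.23]
world d mm [  35.2 -403.1   -0.8] units [ 0.03  8.09 10.79]
```

View pics/s4c.png

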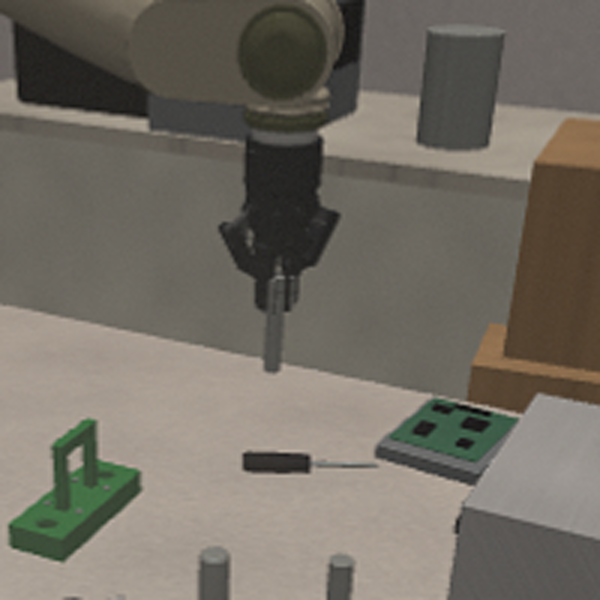

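```bash
python3 -m inch '[[1,[0,0.3,0.4],0],[1,[0,0.5,0.67],0],[1,[0,0.66,0.88],0],[1,[0,0.66,0.88],0],[1,[0,0.66,0.88],0],[1,[0,0.66,0.88],0],[1,[0,0.66,0.88],0],[1,[0,0.66,0.88],0]]'
python3 -m inch '[[1,[0,0.66,0.88],0],[1,[0,0.66,0.88],0],[1,[0,0.66,0.88],0],[1,[0,0.66,0.88],0],[1,[0,0.45,0.6],0.1],[1,[0,0.24,0.32],0],[1,[0,0,0],0],[1,[0,0,0],0]]'
python3 - <<'E'
from h import *
to(.531,-.124,.44)
im=snap("scene","pics/s5.png")
cv2.imwrite('pics/s5c.png',cv2.resize(cv2.cvtColor(im[130:330,230:390],cv2.COLOR_RGB2BGR),None,fx=4,fy=4,interpolation=cv2.INTER_CUBIC)[:600] if 0 else cv2.resize(cv2.cvtColor(im[150:300,240:390],cv2.COLOR_RGB2BGR),None,fx=4,fy=4,interpolation=cv2.INTER_CUBIC))
im=snap("top","pics/t5.png")
cv2.imwrite('pics/t5c.png',cv2.resize(cv2.cvtColor(im[120:240,340:460],cv2.COLOR_RGB2BGR),None,fx=5,fy=5,interpolation=cv2.INTER_CUBIC))
E
```

```text
time_s: 6.4
position: [0.5158, 0.0403, 0.4409]
tool_rot: [[0.0, 0.849, -0.529], [0.0, -0.529, -0.849], [-1.0, 0.0, -0.0]]
ft_force: [0.5, -0.0, -1.4]
grip_width: 0.0171
time_s: 7.07
position: [0.53, -0.1238, 0.4406]
tool_rot: [[-0.0, 0.843, -0.537], [0.001, -0.537, -0.843], [-1.0, -0.001, -0.0]]
ft_force: [0.9, 0.6, -0.9]
grip_width: 0.0166
t 7.07 TCP [ 0.53   -0.1238  0.4406] az -122.49 tilt [-0.0003  0.0006] q [-25.6  19.9  71.3   0.   88.8  96.9] w 0.0166 F [ 0.91  0.63 -0.86]
world d mm [ 1.  -0.2 -0.6] units [ 0.02  0.03 -0.01]
```

View pics/s5c.png

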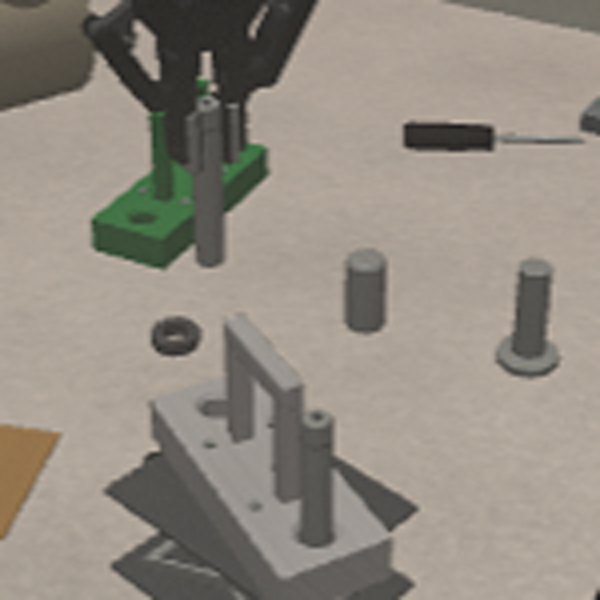

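View pics/t5c.png

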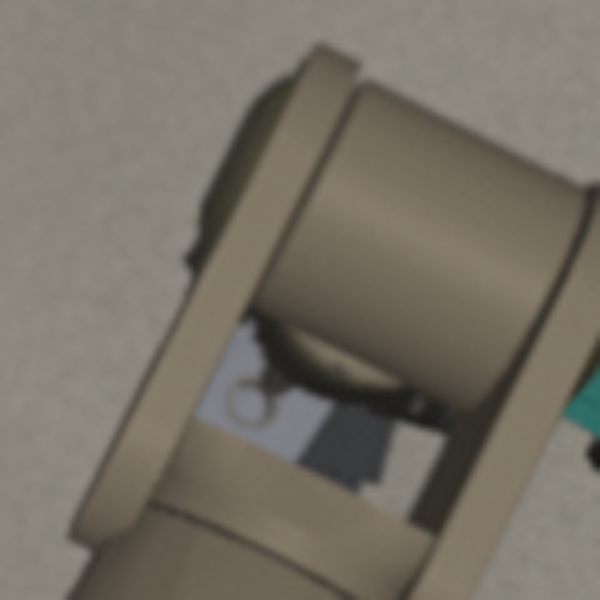

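```bash
python3 - <<'E'
from h import *
for z in(.2006,.3046): print((px("scene",[.53,-.1238,z])-[240,150]+.5)*4-.5)
for z in (.072,.176): print('seated',(px("scene",[.640,-.193,z])-[240,150]+.5)*4-.5)
print('bore',(px("scene",[.5307,-.1245,.096])-[240,150]+.5)*4-.5)
for d in([.002,0,0],[0,.002,0]):print((px("scene",np.add([.53,-.1238,.2006],d))-px("scene",[.53,-.1238,.2006]))*4)
E
python3 -c "
import cv2
a=cv2.imread('pics/s5.png')
cv2.imwrite('pics/s5d.png',cv2.resize(a[170:270,275:340],None,fx=8,fy=8,interpolation=cv2.INTER_CUBIC)[:600] if 0 else cv2.resize(a[168:222,275:340],None,fx=11,fy=11,interpolation=cv2.INTER_CUBIC))
cv2.imwrite('pics/s5e.png',cv2.resize(a[230:295,275:340],None,fx=9,fy=9,interpolation=cv2.INTER_CUBIC))"
```

```text
[210.61826877 264.21745822]
[204.97057192 106.18588237]
seated [316.78134432 562.53674358]
seated [317.82037111 417.47072509]
bore [215.98494223 406.45109052]
[2.8809964  0.88537406]
[ 1.80068566 -1.58690688]
```

View pics/s5d.png

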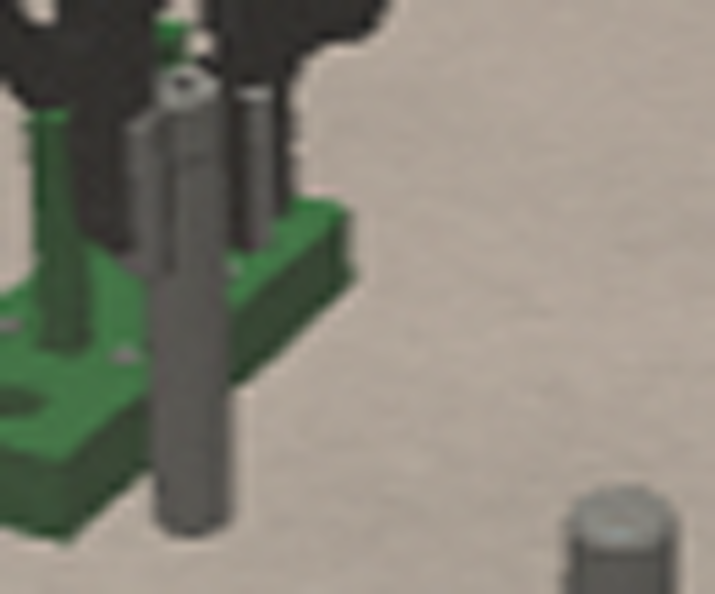

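View pics/s5e.png

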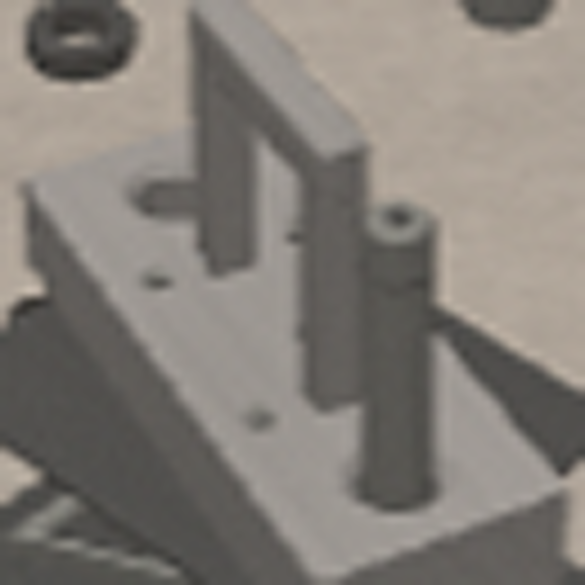

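```bash
python3 -m inch '[[1,[0.4,0.02,0],0],[1,[0.6,0,0],0],[1,[0.6,0,0],0],[1,[0.6,0,0],0],[1,[0.6,0,0],0],[1,[0.3,0,0],0],[1,[0,0,0],0],[1,[0,0,0],0]]'
python3 - <<'E'
from h import *
to(.5305,-.1235,.311)
im=snap("scene","pics/s6.png")
cv2.imwrite('pics/s6c.png',cv2.resize(cv2.cvtColor(im[190:290,250:350],cv2.COLOR_RGB2BGR),None,fx=6,fy=6,interpolation=cv2.INTER_CUBIC))
im=snap("top","pics/t6.png")
cv2.imwrite('pics/t6c.png',cv2.resize(cv2.cvtColor(im[160:240,360:440],cv2.COLOR_RGB2BGR),None,fx=7,fy=7,interpolation=cv2.INTER_CUBIC))
E
```

```text
time_s: 7.83
position: [0.5307, -0.1238, 0.3482]
tool_rot: [[0.0, 0.844, -0.537], [-0.0, -0.537, -0.844], [-1.0, 0.0, -0.0]]
ft_force: [-0.2, 1.1, -0.7]
grip_width: 0.0168
t 7.83 TCP [ 0.5307 -0.1238  0.3482] az -122.45 tilt [ 0.0003 -0.    ] q [-25.6  24.   80.6   0.   75.3  96.9] w 0.0168 F [-0.23  1.06 -0.69]
world d mm [ -0.2   0.3 -37.2] units [ 1.24 -0.01 -0.  ]
```

View pics/s6c.png

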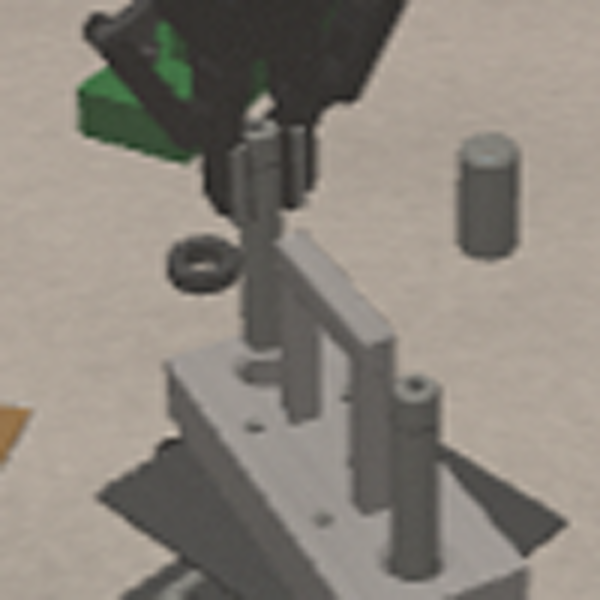

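View pics/t6c.png

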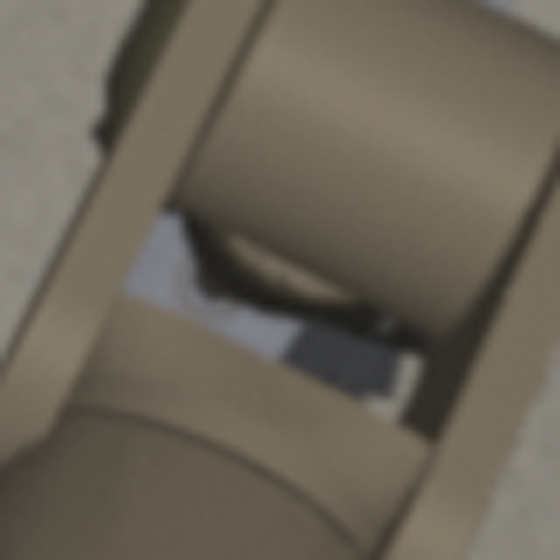

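The foot (262,342) lines up above the bore mouth (about 265,371), so it is centred to about 1.5 mm. I'll insert slowly.

```bash
python3 -m inch '[[1,[0.15,0,0],0],[1,[0.15,0,0],0],[1,[0.15,0,0],0],[1,[0.1,0,0],0],[1,[0.1,0,0],0],[1,[0.1,0,0],0],[1,[0.05,0,0],0],[1,[0,0,0],0]]' 30
python3 -c "
from h import *
to(.5305,-.1235,.311)"
```

```text
time_s: 8.6
position: [0.5305, -0.1244, 0.3233]
tool_rot: [[-0.0, 0.843, -0.538], [0.0, -0.538, -0.843], [-1.0, -0.001, -0.0]]
ft_force: [0.2, 0.2, -1.5]
grip_width: 0.0168
t 8.6 TCP [ 0.5305 -0.1244  0.3233] az -122.52 tilt [-0.0005  0.0003] q [-25.7  25.5  82.7   0.   71.8  96.9] w 0.0168 F [ 0.16  0.21 -1.54]
world d mm [  0.    0.9 -12.3] units [ 0.41 -0.02 -0.03]
```

```bash
python3 -m inch '[[1,[0.08,0,0],0],[1,[0.08,0,0],0],[1,[0.07,0,0],0],[1,[0.05,0,0],0],[1,[0.04,0,0],0],[1,[0.03,0,0],0],[1,[0,0,0],0],[1,[0,0,0],0]]'
python3 - <<'E'
from h import *
to(.5305,-.1235,.311)
im=snap("scene","pics/s7.png")
cv2.imwrite('pics/s7c.png',cv2.resize(cv2.cvtColor(im[200:280,260:340],cv2.COLOR_RGB2BGR),None,fx=7,fy=7,interpolation=cv2.INTER_CUBIC))
E
```

```text
time_s: 9.27
position: [0.5305, -0.1244, 0.3132]
tool_rot: [[-0.0, 0.843, -0.537], [0.0, -0.537, -0.843], [-1.0, -0.0, 0.0]]
ft_force: [0.4, 0.5, -1.5]
grip_width: 0.0167
t 9.27 TCP [ 0.5305 -0.1244  0.3132] az -122.51 tilt [-0.  0.] q [-25.6  26.1  83.6  -0.   70.3  96.9] w 0.0167 F [ 0.43  0.52 -1.5 ]
world d mm [-0.   0.9 -2.2] units [ 0.07 -0.02 -0.02]
```

View pics/s7c.png

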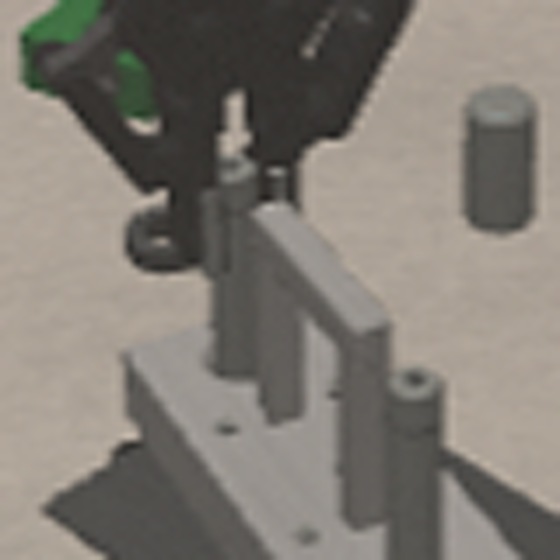

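```bash
python3 -m inch '[[1,[0.02,0,0],0],[1,[0.02,0,0],0],[1,[0.02,0,0],0],[1,[0.02,0,0],0],[1,[0.01,0,0],0],[1,[0,0,0],0],[1,[0,0,0],0],[1,[0,0,0],0]]'
```

```text
time_s: 9.98
position: [0.5305, -0.1244, 0.3118]
tool_rot: [[0.002, 0.843, -0.537], [-0.001, -0.537, -0.843], [-1.0, 0.002, -0.0]]
ft_force: [-2.6, 0.3, 9.4]
grip_width: 0.0167
```

Floor contact at 9.4 N, so the post is home. I'll release and rise.

```bash
python3 -m inch '[[0.7,[0,0,0],0],[0.5,[0,0,0],0],[0.3,[0,0,0],0],[0,[0,0,0],0],[0,[0,0,0],0],[0,[0,0,0],0],[0,[0,0,0],0],[0,[0,0,0],0]]'
python3 -m inch '[[0,[-0.2,0,0],0],[0,[-0.4,0,0],0],[0,[-0.6,0,0],0],[0,[-0.8,0,0],0],[0,[-0.8,0,0],0],[0,[-0.8,0,0],0],[0,[-0.3,0,0],0],[0,[0,0,0],0]]'
python3 - <<'E'
from h import *
to(.5855,-.158,.42)
im=snap("scene","pics/s8.png")
cv2.imwrite('pics/s8c.png',cv2.resize(cv2.cvtColor(im[180:300,250:370],cv2.COLOR_RGB2BGR),None,fx=5,fy=5,interpolation=cv2.INTER_CUBIC))
E
```

```text
time_s: 10.65
position: [0.5305, -0.1244, 0.3104]
tool_rot: [[-0.0, 0.843, -0.537], [0.0, -0.537, -0.843], [-1.0, -0.0, 0.0]]
ft_force: [0.0, 0.7, 0.3]
grip_width: 0.0429
time_s: 11.32
position: [0.5304, -0.1243, 0.4297]
tool_rot: [[0.004, 0.843, -0.537], [-0.002, -0.537, -0.843], [-1.0, 0.004, -0.001]]
ft_force: [0.7, 0.1, -1.1]
grip_width: 0.0425
t 11.32 TCP [ 0.5304 -0.1243  0.4297] az -122.5 tilt [ 0.0041 -0.002 ] q [-25.6  20.3  72.5  -0.   86.9  96.9] w 0.0425 F [ 0.69  0.13 -1.12]
world d mm [ 55.1 -33.7  -9.7] units [ 0.33  2.15 -0.04]
```

View pics/s8c.png

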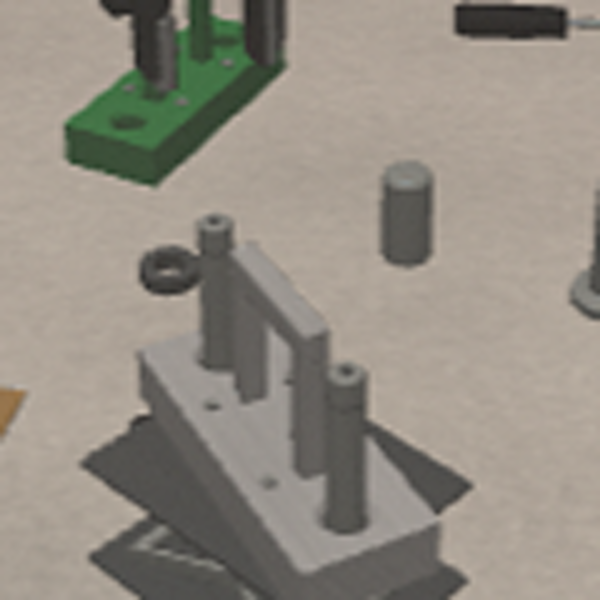

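The loose post stands in its bore with its top at (215,221), and the seated post's top is at (348,371), both upright. I'll re-measure the carrier from both tops.

```bash
python3 - <<'E'
from h import *
c=lambda X,Y:(250+(X+.5)/5-.5,180+(Y+.5)/5-.5)
a=at("scene",*c(215,221),.176);b=at("scene",*c(348,371),.176);d=b-a
print(a,b,(a+b)/2,np.linalg.norm(d),np.degrees(np.arctan2(d[1],d[0])))
# bar top corners at z .18
for X,Y in((244,249),(315,331)):print(at("scene",*c(X,Y),.18))
snap("top","pics/t8.png")
E
python3 -c "
import cv2
a=cv2.imread('pics/t8.png');cv2.imwrite('pics/t8c.png',cv2.resize(a[120:240,340:460],None,fx=5,fy=5,interpolation=cv2.INTER_CUBIC))"
```

```text
[ 0.52875483 -0.12175557  0.176     ] [ 0.63990785 -0.1922951   0.176     ] [ 0.58433134 -0.15702533  0.176     ] 0.13164656739482591 -32.39988089165814
[ 0.55630811 -0.14017571  0.18      ]
[ 0.61625778 -0.17911961  0.18      ]
```

View pics/t8c.png

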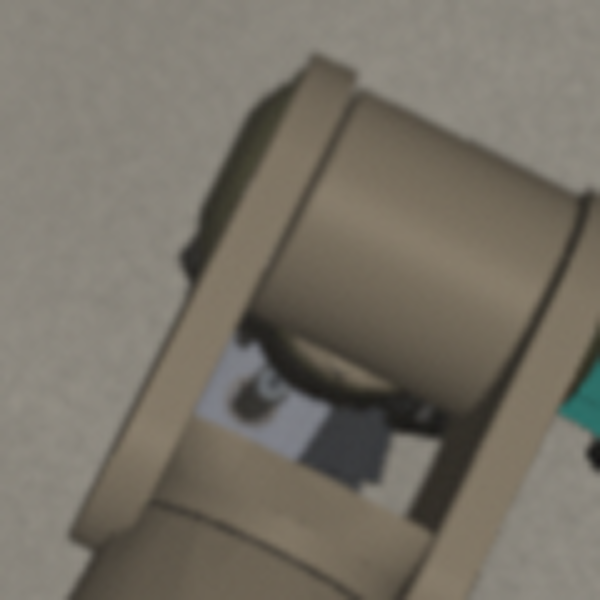

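```bash
python3 -m inch '[[-1,[0,0.5,0],0],[-1,[0,0.7,-0.02],0],[-1,[0,0.6,-0.02],0],[-1,[0,0.34,0],0],[-1,[0.3,0,0],0],[-1,[0.5,0,0],0],[-1,[0.2,0,0],0],[-1,[0,0,0],0]]' 80
python3 - <<'E'
from h import *
to(.585,-.158,.326)
im=snap("scene","pics/s9.png")
cv2.imwrite('pics/s9c.png',cv2.resize(cv2.cvtColor(im[160:300,230:370],cv2.COLOR_RGB2BGR),None,fx=4,fy=4,interpolation=cv2.INTER_CUBIC))
E
```

```text
time_s: 12.08
position: [0.5848, -0.1575, 0.3947]
tool_rot: [[-0.005, 0.843, -0.537], [0.002, -0.537, -0.843], [-1.0, -0.006, 0.001]]
ft_force: [-0.4, 0.4, -0.1]
grip_width: 0.0852
t 12.08 TCP [ 0.5848 -0.1575  0.3947] az -122.5 tilt [-0.005   0.0025] q [-26.3  27.9  65.9   0.   86.5  96.2] w 0.0852 F [-0.39  0.4  -0.1 ]
world d mm [  0.2  -0.5 -68.7] units [2.29 0.03 0.01]
```

View pics/s9c.png

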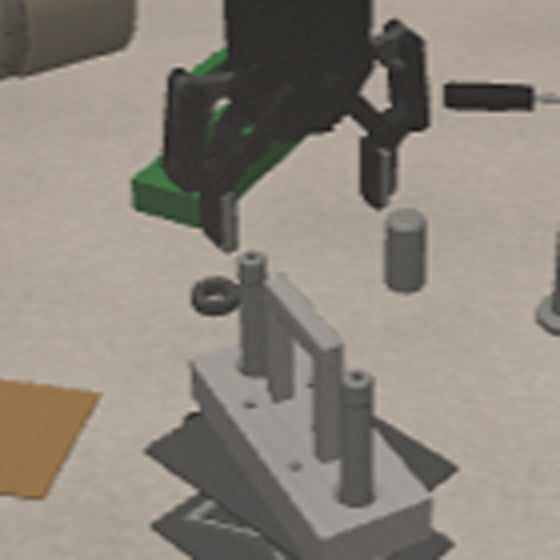

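The open fingers at (222,245) and (378,200) straddle the handle line, and both posts are standing. I'll descend, then close.

```bash
python3 -m inch '[[-1,[0.3,0.02,0.01],0],[-1,[0.5,0,0],0],[-1,[0.5,0,0],0],[-1,[0.5,0,0],0],[-1,[0.3,0,0],0],[-1,[0.19,0,0],0],[-1,[0,0,0],0],[-1,[0,0,0],0]]'
python3 - <<'E'
from h import *
to(.585,-.158,.326)
im=snap("scene","pics/s10.png")
cv2.imwrite('pics/s10c.png',cv2.resize(cv2.cvtColor(im[180:300,240:360],cv2.COLOR_RGB2BGR),None,fx=5,fy=5,interpolation=cv2.INTER_CUBIC))
E
```

```text
time_s: 12.8
position: [0.5857, -0.1585, 0.3293]
tool_rot: [[0.001, 0.843, -0.537], [-0.0, -0.537, -0.843], [-1.0, 0.001, -0.0]]
ft_force: [0.2, 0.3, 0.1]
grip_width: 0.0851
t 12.8 TCP [ 0.5857 -0.1585  0.3293] az -122.51 tilt [ 0.0007 -0.0004] q [-26.3  30.9  71.8  -0.   77.2  96.2] w 0.0851 F [0.15 0.34 0.07]
world d mm [-0.7  0.5 -3.3] units [ 0.11 -0.03 -0.  ]
```

View pics/s10c.png

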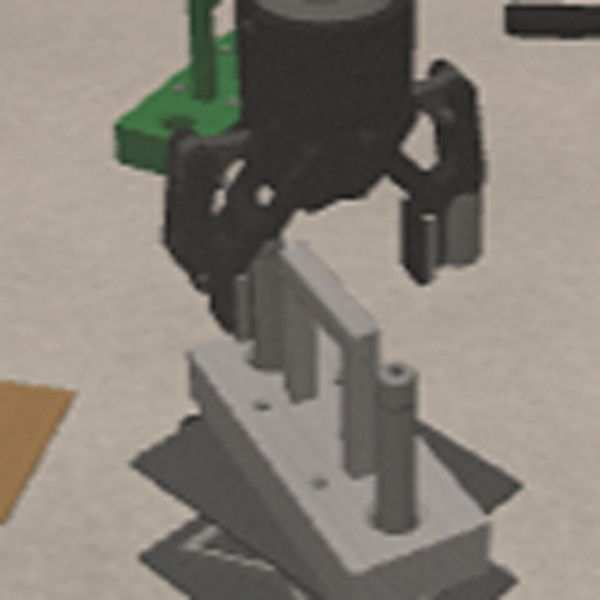

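```bash
python3 -m inch '[[-0.5,[0.1,0,0],0],[-0.2,[0,0,0],0],[0,[0,0,0],0],[0.2,[0,0,0],0],[0.4,[0,0,0],0],[0.6,[0,0,0],0],[0.7,[0,0,0],0],[0.8,[0,0,0],0]]' 40
python3 -m inch '[[1,[0,0,0],0],[1,[0,0,0],0],[1,[0,0,0],0],[1,[0,0,0],0],[1,[0,0,0],0],[1,[0,0,0],0],[1,[0,0,0],0],[1,[0,0,0],0]]' 90
python3 - <<'E'
from h import *
to(.585,-.158,.426)
im=snap("scene","pics/s11.png")
cv2.imwrite('pics/s11c.png',cv2.resize(cv2.cvtColor(im[180:300,240:360],cv2.COLOR_RGB2BGR),None,fx=5,fy=5,interpolation=cv2.INTER_CUBIC))
E
```

```text
time_s: 13.52
position: [0.5856, -0.1586, 0.3258]
tool_rot: [[-0.0, 0.843, -0.538], [-0.0, -0.538, -0.843], [-1.0, -0.0, 0.0]]
ft_force: [-1.2, -1.5, 0.1]
grip_width: 0.0133
time_s: 14.18
position: [0.5856, -0.1585, 0.326]
tool_rot: [[0.0, 0.843, -0.537], [-0.0, -0.537, -0.843], [-1.0, 0.0, 0.0]]
ft_force: [-2.2, -2.7, 2.3]
grip_width: 0.0121
t 14.18 TCP [ 0.5856 -0.1585  0.326 ] az -122.51 tilt [ 0.0001 -0.0003] q [-26.3  31.1  72.1  -0.   76.8  96.2] w 0.0121 F [-2.23 -2.67  2.35]
world d mm [ -0.6   0.5 100. ] units [-3.33 -0.03 -0.  ]
```

View pics/s11c.png

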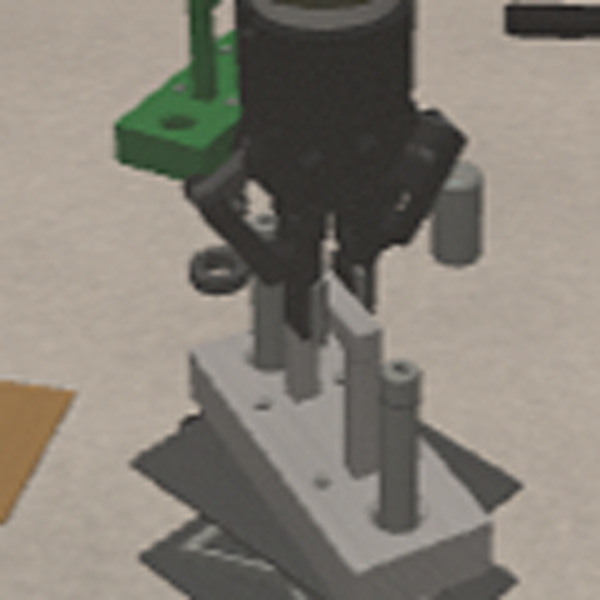

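The handle is gripped: opening 12 mm, pads around (330,310), both posts upright. I'll lift straight up, slowly.

```bash
python3 -m inch '[[1,[-0.03,0,0],0],[1,[-0.05,0,0],0],[1,[-0.08,0,0],0],[1,[-0.1,0,0],0],[1,[-0.1,0,0],0],[1,[-0.08,0,0],0],[1,[-0.05,0,0],0],[1,[0,0,0],0]]'
python3 - <<'E'
from h import *
to(.585,-.158,.426)
print(np.round(env.observe()['wrist_torque'],3))
im=snap("scene","pics/s12.png")
cv2.imwrite('pics/s12c.png',cv2.resize(cv2.cvtColor(im[180:300,240:360],cv2.COLOR_RGB2BGR),None,fx=5,fy=5,interpolation=cv2.INTER_CUBIC))
E
```

```text
time_s: 14.9
position: [0.5856, -0.1584, 0.3409]
tool_rot: [[0.001, 0.843, -0.537], [-0.0, -0.537, -0.843], [-1.0, 0.001, -0.0]]
ft_force: [-1.1, 0.1, -5.5]
grip_width: 0.0123
t 14.9 TCP [ 0.5856 -0.1584  0.3409] az -122.51 tilt [ 0.0006 -0.0002] q [-26.3  30.3  70.9   0.   78.8  96.2] w 0.0123 F [-1.08  0.15 -5.51]
world d mm [-0.6  0.4 85.1] units [-2.84 -0.02 -0.  ]
[0.003 0.023 0.033]
```

View pics/s12c.png

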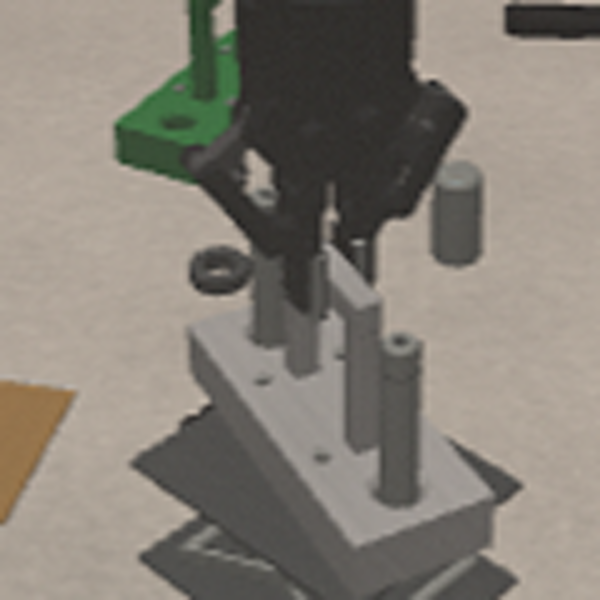

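The carrier is off the jack and level: both ends rose about 25 px in the crop. The wrist reads about -6 N in z, which matches the expected load. I'll continue.

```bash
python3 -m inch '[[1,[-0.08,0,0],0],[1,[-0.15,0,0],0],[1,[-0.2,0,0],0],[1,[-0.2,0,0],0],[1,[-0.2,0,0],0],[1,[-0.2,0,0],0],[1,[-0.2,0,0],0],[1,[-0.2,0,0],0]]'
python3 -m inch '[[1,[-0.2,0,0],0],[1,[-0.2,0,0],0],[1,[-0.2,0,0],0],[1,[-0.2,0,0],0],[1,[-0.2,0,0],0],[1,[-0.2,0,0],0],[1,[-0.15,0,0],0],[1,[-0.08,0,0],0]]'
python3 -m inch '[[1,[0,0,0],0],[1,[0,0,0],0],[1,[0,0,0],0],[1,[0,0,0],0],[1,[0,0,0],0],[1,[0,0,0],0],[1,[0,0,0],0],[1,[0,0,0],0]]'
python3 - <<'E'
from h import *
to(.585,-.158,.426)
print(np.round(env.observe()['wrist_torque'],3),np.round(env.observe()['qvel'],2))
im=snap("scene","pics/s13.png")
cv2.imwrite('pics/s13c.png',cv2.resize(cv2.cvtColor(im[150:300,230:380],cv2.COLOR_RGB2BGR),None,fx=4,fy=4,interpolation=cv2.INTER_CUBIC))
E
```

```text
time_s: 15.62
position: [0.5856, -0.1584, 0.3842]
tool_rot: [[0.0, 0.843, -0.537], [-0.0, -0.537, -0.843], [-1.0, 0.0, -0.0]]
ft_force: [-0.1, 0.1, -6.0]
grip_width: 0.0124
time_s: 16.28
position: [0.5856, -0.1584, 0.4272]
tool_rot: [[0.001, 0.843, -0.537], [-0.0, -0.537, -0.843], [-1.0, 0.001, -0.0]]
ft_force: [-0.3, -0.4, -6.6]
grip_width: 0.0126
time_s: 16.95
position: [0.5856, -0.1585, 0.4263]
tool_rot: [[-0.0, 0.843, -0.537], [0.0, -0.537, -0.843], [-1.0, -0.0, -0.0]]
ft_force: [-0.7, -0.6, -6.3]
grip_width: 0.0121
t 16.95 TCP [ 0.5856 -0.1585  0.4263] az -122.51 tilt [-0.  0.] q [-26.3  26.9  62.4   0.   90.7  96.2] w 0.0121 F [-0.73 -0.57 -6.27]
world d mm [-0.6  0.5 -0.3] units [ 0.01 -0.03 -0.  ]
[ 0.028 -0.025 -0.064] [ 0.05  0.05 -0.05 -0.04  0.14 -0.14]
```

View pics/s13c.png

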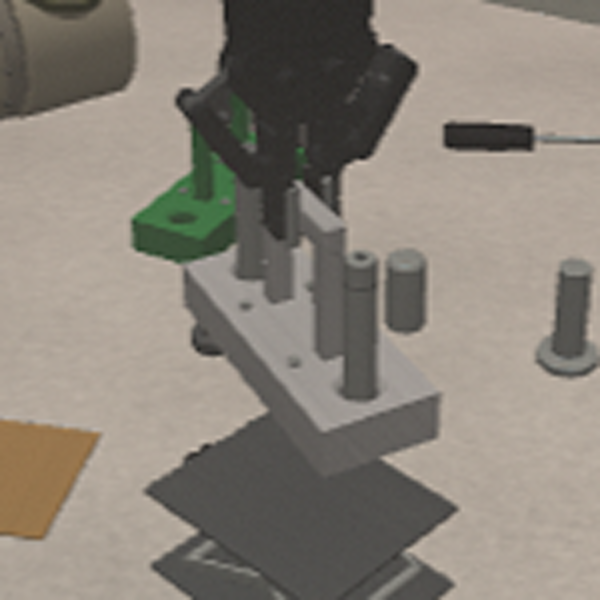

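Run:
```python
from h import *
f=lambda X:(px("scene",X)-[230,150]+.5)*4-.5
z=.1003+.066
d=np.array([.8435,-.537]);n=np.array([.537,.8435]);c=np.array([.5853,-.158])
P=lambda x,y,h:np.r_[c+x*d+y*n,z+h]
print('seated top',f(P(.065,0,.110)))
for x,y in((-.09,-.035),(.09,-.035),(.09,.035)):print(f(P(x,y,.03)))
print('bottom corner',f(P(.09,-.035,0)))
j=lambda X,Y:at("top",365+X/6-.4,135+Y/6-.4,.066)
print('jack ctr',(j(130,95)+j(298,490))/2)
```

```text
seated top [359.26793963 258.77079868]
[180.71876159 265.16590173]
[321.69223951 433.28979983]
[439.62990881 393.00121769]
bottom corner [322.05569696 479.13729692]
jack ctr [ 0.58021204 -0.15298929  0.066     ]
```

Observed points (seated post top (361,258), corners (184,267), (321,431) and (440,395)) match a level carrier 100 mm up to about 1–3 px. I'll hand in.

```bash
python3 -c "
from h import *
print(env.close_job())
to(.585,-.158,.426)"
```

```text
the job is handed in; nothing more can be done
None
the job is handed in; nothing more can be done
```

I stood the loose slim post in the empty bore and let go of it. I then lifted the carrier 100 mm straight up off the jack by its handle and handed the job in at about 17 s, still holding it there. No verdict was reported.

- **Post:** I lowered it until it met the bore floor, which showed as a 9.4 N push at about the depth I expected. After I opened the fingers it stood upright in its bore.
- **Carrier:** Held with 90 N set, its corners and the seated post's top fell within about 1–4 px of where a level carrier would appear in the 4x enlarged picture. The arm was still. The wrist reads 6.3 N, which matches the carrier with both posts.
- **Position over the jack:** The carrier's centre is about 7 mm from the jack's centre in plan.
- **Other things on the bench:** Nothing I could see in the pictures had moved. I did not measure each item again at the end.
- **Disagreements:** The two cameras differed by 1–4 mm on the post and the bore. The fingers read 12 mm on the 14 mm handle and 17 mm on the 18 mm post.
- **Not checked closely:** In the last picture the gripper hides the top of the inserted post. I saw it standing in its bore but did not measure it there. State readings stop once the job is handed in, so I have none from after that.

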